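Swap the wrong sweet in the gift tray

ROBOT

A 6-joint arm with a two-finger parallel gripper is mounted at the origin on the work surface. World frame = base frame: x ahead of the robot, y to its left, z up, the work surface at z = 0. Lengths are in mm, angles in rad, forces in N, time in s.
With the tool pointing down it reaches from about 350 to 875 mm from the base axis. Payload 4.2 kg.
Tool frame: the origin (TCP) lies between the finger pads; the fingertips stand 11 mm ahead of it and the grasp point (between the pads) lies 8 mm behind it; z points along the fingers, y is the direction in which the jaws open and shut (so a half turn about z gives the same grasp; the last joint's range is limited). The gripper opens to 85 mm and grips with 20 to 120 N. Pads are 22 mm wide; open, the fingers measure 114 mm over their backs; the gripper's body (76 mm by 85 mm) begins 54 mm behind the grasp point. The pads swing forward as they close: fully open they stand 13 mm farther back than shut.
Start: joints at [-0.979, 0.385, 0.008, 0, -1.194, -0.259], TCP at [204.196, -590.68, 205.412] pointing down, gripper open.
Joint ranges: [-3.14, 3.14], [-1.21, 2.06], [-1.07, 1.41], [-3.16, 2.05], [-2.99, -0.16], [-3.1, 3.1]. Speed limits (rad/s): [2.79, 2.79, 3.14, 3.14, 3.14, 3.14].

INTERFACE

Orientations are given as a unit quaternion [x, y, z, w].
In Python, from bench import * gives the robot as it stands.
- The arm moves only by the tool servo_tool, never from a script. Its argument "rows" is a list of rows, each a list of 7 numbers: the opening, from 0 (shut) to 1 (fully open), then the shift along the tool's x, y, z in cm, then the turn, a rotation vector about the tool's x, y, z in degrees. A call has 1 to 12 rows; each row shifts and turns the commanded pose from where the row before left it, along the tool's axes as they then stand; what a row does not reach is not made up. A row lasts 1/10 s, in which the tool goes at most 50 mm and 8.59 degrees, less where a joint would pass 70% of its speed; a pose out of reach is approached as far as the arm can. A call is refused whole if a number of a shift passes 5 or a number of a turn 8.59, either way. A call with a gripper value outside its range is refused whole. The fingers move at their own pace and stop on an object; the grip force is fixed at half the most. Time passes only in rows, so rows that do not move let the fingers close. It gives the time, the measured TCP pose, the force and the opening at its end, in the units of the state.
- read_state(): the state, without advancing time (a new reading comes with each control period).
- get_image(name): name is "side" or "top" or "wrist"; returns a dict with "image" (480x640x3 uint8, red, green, blue), "mtx" (3x3 intrinsics, pixels), "k1" (the pictures are not rectified: a ray, as slopes to the right and down, at radius r is drawn at 1 + k1 r^2 times it, then the intrinsics apply), "extrinsics" (4x4, takes a point from camera to world coordinates). Camera axes: x right, y up, looking along -z (the intrinsics and any distortion apply to the point x, -y, -z); pixel columns grow to the right and rows downward; lengths in mm; the calibration is good to about 2 mm. A picture is of the moment at which its call begins. There is no depth.
- job_done(): hands the job in, once; it reports no verdict.
The state is a dict: "clock": time; "joints": joint angles; "joint_vel": joint speeds; "joint_efforts": joint torques, N m; "position": TCP position; "ee_rot": TCP orientation; "contact_force": force on the tool from outside, world axes, zero at the start; "wrist_torque": the same for the moment, N m; "gripper_width": finger opening in mm.
Only numpy, scipy, OpenCV 4.12 (cv2) and the standard library are available. Lean on these libraries where they do the work, as an engineer would, in place of code of your own. Each camera call takes 0.05 s, during which the arm holds its last target. There are 200 camera calls.

TASK

The cardboard gift tray should hold three identical long nut bars, but one of its pieces is a square one. Move the square piece to the empty grey returns tray, and put the one long bar from the aluminium stock tray in the place it leaves, centred in that place and parallel to the other two bars. The sweets are brittle: set them down flat without dropping them, and leave the other two bars of the gift tray where they are.

Things in the scene. Friction and masses are not known exactly. Their poses are not given: they have to be found in the camera images.
- odd_center (a point): Centre (half-way up) of the wrong piece in the gift tray: Honey-brown nut brittle, 36 mm high, a square block 44 x 44 mm, about 75 g; x and y are parallel to its sides, z up. It stands in one of the three places of the gift tray (any of them) about parallel to it. Another square piece like it stands in the stock tray and is not to be used.
- spare_center (a point): Centre (half-way up) of the correct replacement, the only long bar in the stock tray: Honey-brown nut brittle, 36 mm high, 66 mm long (its x axis) and 30 mm wide (its y axis), about 75 g, z up. It stands in one of the three places of the stock tray (any of them), about parallel to the tray's x; the other two places hold a square piece (44 x 44 x 36 mm) and a round one (46 mm across, 36 mm high).
- bar_a_center (a point): Centre (half-way up) of one of the two correct long bars in the gift tray, same size and axes as the replacement. It stays.
- bar_b_center (a point): Centre (half-way up) of the other correct long bar in the gift tray, same size and axes as the replacement. It stays.
- kit: The gift tray: shallow brown cardboard tray, fixed to the table, 98 mm (its x) by 259 mm (its y); origin at the centre of its underside, z up. Its floor is 4 mm thick; the 4 mm wide rims and the two ribs (along its x) reach 10 mm above the table. Its three places, 85 mm apart, have their centres at x = 0 and y = -85, 0 and +85 mm in its frame; bars lie lengthwise along its x.
- returns: The returns tray: shallow grey plastic tray, empty, fixed to the table, 110 mm (its x) by 140 mm (its y); origin at the centre of its underside, z up. Floor 4 mm thick, rims 4 mm wide reaching 10 mm above the table.
- stock: The stock tray: shallow aluminium tray of the same size, floor, rims and three places as the gift tray, fixed to the table; origin at the centre of its underside.
Mind the look-alikes: they are no part of the job. What is shaped like the part that bears spare_center but black is not meant.

How it is judged:
By the outcome, as a careful person would: the job done as asked, in the order asked, and still so for the second after the job is handed in, with the robot touching nothing.
It also fails if it takes over 54 s, if anything falls off the work surface, if the arm or the gripper's body presses on something with over 40 N, if the wrist force passes 120 N, or if a joint passes its speed limit or range.

## Working session

There is one attempt and no reset: what is moved stays moved. The work goes in short steps, Python scripts to look and compute and a tool call to move; the robot and the scene stay as the last step left them, time stands still between calls to the robot, and variables do not carry over. Pictures are saved under pics/ and viewed, about 8 in all and at most 12, crops included, and the job is handed in when it is done.

Besides the shell and the picture viewer there is one more tool, called after "Emit:" by a JSON object that holds its "name" and its "arguments", one argument or row to a line. servo_tool: Moves the arm, as the interface text tells. Its arguments: {"type":"object","properties":{"rows":{"type":"array","items":{"type":"array","items":{"type":"number"}}}},"required":["rows"]}

```bash
mkdir -p pics; ls
cat > h.py <<'E'
from bench import *
import numpy as np, cv2, pickle
from scipy.spatial.transform import Rotation as R
def grab(n,f):
    d=get_image(n); cv2.imwrite(f'pics/{f}.png',d['image'][:,:,::-1]); pickle.dump(d,open(f'pics/{f}.pkl','wb')); return d
def load(f): return pickle.load(open(f'pics/{f}.pkl','rb'))
def cast(d,px,z):
    px=np.atleast_2d(np.array(px,float))
    K=np.array(d['mtx'],float); E=np.array(d['extrinsics'],float)
    s=np.c_[(px[:,0]-K[0,2])/K[0,0],(px[:,1]-K[1,2])/K[1,1]]
    rd=np.linalg.norm(s,axis=1,keepdims=True); r=rd.copy()
    for _ in range(30): r=rd/(1+d['k1']*r*r)
    s=s/(1+d['k1']*r*r)
    v=np.c_[s[:,0],-s[:,1],-np.ones(len(s))]@E[:3,:3].T
    o=E[:3,3]; t=(z-o[2])/v[:,2]
    return (o+t[:,None]*v)[:,:2]
E
python3 - <<'E'
from h import *
for n in ('top','side'):
    d=grab(n,n+'0'); print(n,np.array(d['extrinsics']).round(2).tolist(),np.array(d['mtx']).round(0).tolist(),d['k1'])
print(read_state())
E
```

```text
pics
top [[-0.01, 1.0, -0.05, 459.76], [-1.0, -0.01, 0.04, 85.76], [0.04, 0.06, 1.0, 958.77], [0.0, 0.0, 0.0, 1.0]] [[489.0, 0.0, 324.0], [0.0, 489.0, 243.0], [0.0, 0.0, 1.0]] -0.13092296425469338
side [[-0.94, 0.26, -0.23, 345.48], [-0.34, -0.67, 0.66, 658.33], [0.02, 0.7, 0.72, 690.55], [0.0, 0.0, 0.0, 1.0]] [[554.0, 0.0, 317.0], [0.0, 554.0, 235.0], [0.0, 0.0, 1.0]] -0.12348687184912087
{'clock': 0.1, 'joints': array([-9.79427536e-01,  3.85485785e-01,  6.81484610e-03, -4.72604673e-04,
       -1.19401293e+00, -2.58567919e-01]), 'joint_vel': array([ 0.00186765, -0.00151778,  0.00397036,  0.00034856,  0.00136363,
        0.00099483]), 'joint_efforts': array([ 1.03764021e-03, -3.93320203e+01,  1.88929367e+01,  4.19792935e+00,
       -2.60683235e-03,  4.86967735e-06]), 'position': array([ 204.00995254, -590.17698839,  204.44223917]), 'ee_rot': array([-1.65547560e-01,  9.86201332e-01,  9.50383857e-04, -1.89002812e-04]), 'contact_force': array([-0.5905934 , -0.31021901,  0.90397384]), 'wrist_torque': array([-0.01270345,  0.03691713, -0.02337582]), 'gripper_width': 85.34950609006934}
```

View pics/top0.png

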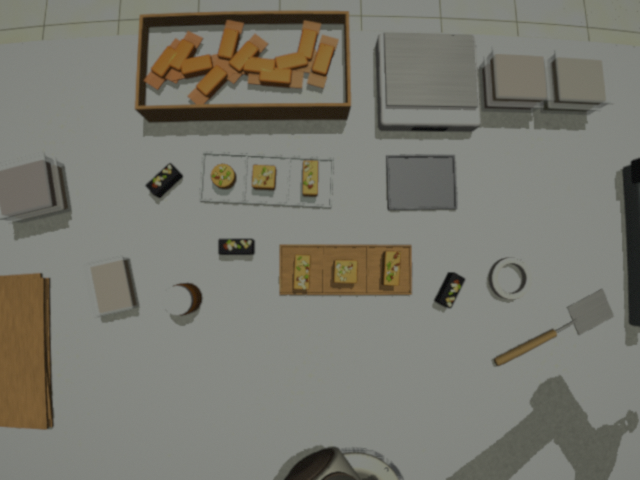

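View pics/side0.png

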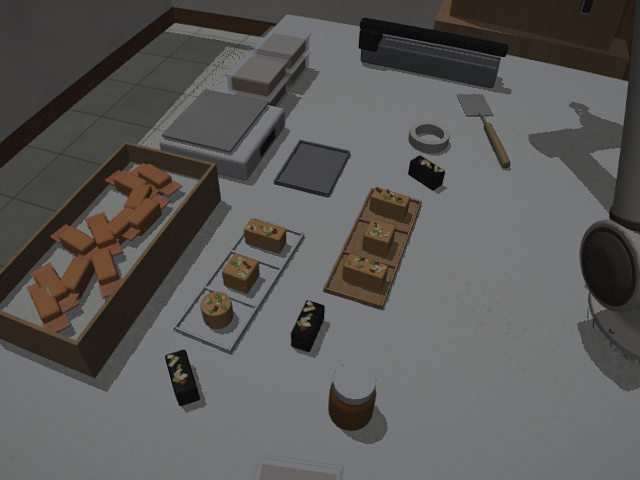

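The pieces in the top view are:
- **Gift tray:** long bars at (302,273) and (391,268), with the odd square in the middle at (346,272).
- **Stock tray:** round piece at (222,176), square at (263,177), long bar at (310,177). The long bar is the spare.
- **Returns tray:** empty, at (421,182).
- **Look-alikes to avoid:** black bars at (164,180), (237,246) and (450,290), the stock square, and the orange bars in the crate.

I chose (346,272) and (310,177). Next is one close crop with measurements.

```bash
cat > m.py <<'E'
from h import *
d=load('top0'); im=d['image']; hsv=cv2.cvtColor(im,cv2.COLOR_RGB2HSV)
for n,p in dict(bar=(302,265),card=(325,255),sq=(340,265),stk=(290,170),ret=(421,182),table=(370,215)).items(): print(n,hsv[p[1],p[0]])
def rects(mask,z,lo=150,roi=None):
    for c in cv2.findContours(mask,cv2.RETR_EXTERNAL,cv2.CHAIN_APPROX_NONE)[0]:
        if cv2.contourArea(c)<lo: continue
        w=cast(d,c[:,0],z).astype(np.float32); r=cv2.minAreaRect(w)
        print(cv2.boundingRect(c),'c',np.round(r[0],1),'size',np.round(r[1],1),'ang',round(r[2],1))
c=cv2.resize(im[140:305,195:465],None,fx=2.9,fy=2.9,interpolation=cv2.INTER_CUBIC); cv2.imwrite('pics/c1.png',c[:,:,::-1])
roi=np.zeros(im.shape[:2],np.uint8); roi[145:305,195:465]=1
print('card'); m=((hsv[...,1]>90)&(hsv[...,0]<30)).astype(np.uint8)*roi*255
m2=m.copy(); m2[:225]=0; rects(m2,10)
print('stockpieces'); m2=m.copy(); m2[225:]=0; rects(m2,40)
print('ret'); m=((hsv[...,2]<110)&(hsv[...,1]<60)).astype(np.uint8)*roi*255; m[:,:375]=0;m[225:]=0; rects(m,10,500)
E
python3 m.py
```

```text
bar [ 24 133 123]
card [ 17 137 119]
sq [ 24  84 131]
stk [ 48  10 131]
ret [38 10 99]
table [ 40  11 136]
card
(280, 245, 131, 50) c [459.    9.8] size [254.2  95.9] ang 89.3
stockpieces
(252, 165, 24, 25) c [636.8 165.1] size [43.3 45.5] ang 85.0
(211, 164, 24, 24) c [640.3 242.8] size [44.1 44.3] ang 89.2
(303, 160, 15, 36) c [634.6  76.8] size [26.7 67.4] ang 89.4
ret
(386, 154, 71, 58) c [ 629.7 -143.4] size [114.1 142.2] ang 0.1
```

View pics/c1.png

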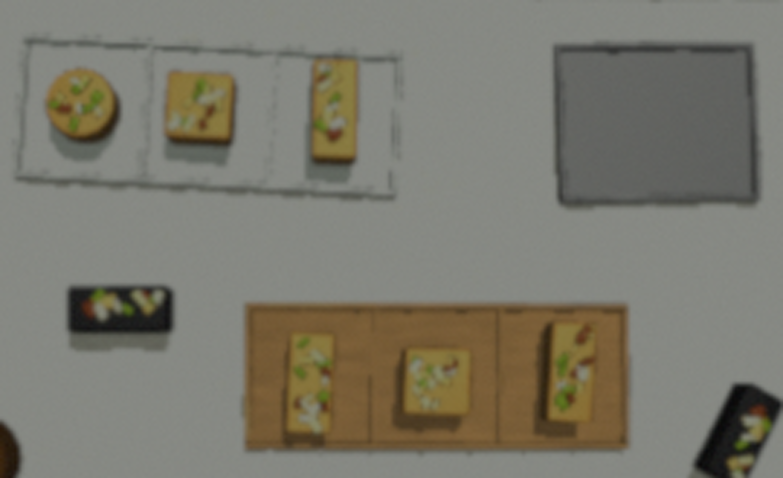

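The crop confirms the odd square is in the middle of the gift tray and the only honey-coloured long bar in stock is the right-hand one. Now I'll turn the jaws parallel to the tray's y and go above the odd piece.

Emit:
{"name": "servo_tool", "arguments": {
  "rows": [
    [0.7,0,0,0,0,0,6.35],
    [0.7,0,0,0,0,0,6.35],
    [0.7,0,0,0,0,0,6.35],
    [0.7,-1.7,4,0,0,0,0],
    [0.7,-1.7,4,0,0,0,0],
    [0.7,-1.7,4,0,0,0,0],
    [0.7,-1.7,4,0,0,0,0],
    [0.7,-1.7,4,0,0,0,0],
    [0.7,-1.7,4,0,0,0,0],
    [0.7,-1.7,4,0,0,0,0],
    [0.7,-1.7,4,0,0,0,0],
    [0.7,-1.7,4,0,0,0,0]
  ]
}}

```text
clock: 1.3
position: [357.1, -228.9, 205.3]
ee_rot: [-0.0, 1.0, 0.0, -0.0]
contact_force: [1.7, -0.1, 0.4]
gripper_width: 59.6
```

Emit:
{"name": "servo_tool", "arguments": {
  "rows": [
    [0.7,-1.7,4,0,0,0,0],
    [0.7,-1.7,4,0,0,0,0],
    [0.7,-1.7,4,0,0,0,0],
    [0.7,-1.7,4,0,0,0,0],
    [0.7,-1.7,4,0,0,0,0],
    [0.7,-1.7,4,0,0,0,0],
    [0.7,0,0,0,0,0,0],
    [0.7,0,0,0,0,0,0],
    [0.7,0,0,0,0,0,0]
  ]
}}

```text
clock: 2.2
position: [458.3, 8.8, 205.1]
ee_rot: [0.0, 1.0, -0.0, -0.001]
contact_force: [1.2, -0.1, -0.2]
gripper_width: 60.1
```

Run:
```python
from h import *
s=read_state(); print(s['clock'],s['position'],R.from_quat(s['ee_rot']).as_matrix().round(3).tolist(),s['gripper_width'],s['joints'].round(2))
d=grab('wrist','w1'); print(np.array(d['extrinsics']).round(2).tolist(),d['mtx'][0][0],d['k1'])
```

```text
2.2 [458.34424024   8.83654367 205.06794819] [[-1.0, 0.0, -0.001], [0.0, 1.0, -0.0], [0.001, -0.0, -1.0]] 60.064184668900516 [ 0.38  0.1  -0.38 -0.   -1.09 -1.95]
[[0.0, -0.95, -0.32, 376.03], [1.0, 0.0, 0.0, 7.84], [-0.0, -0.32, 0.95, 375.35], [0.0, 0.0, 0.0, 1.0]] 352.5924224597289 -0.029339489367520406
```

View pics/w1.png

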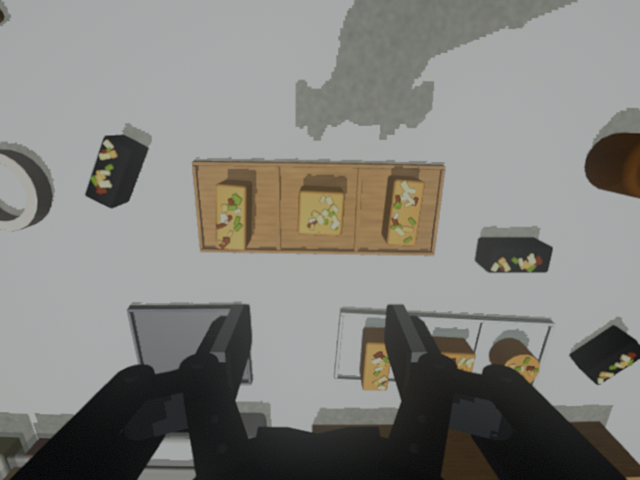

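The wrist view shows the gift tray spanning (193,160) to (445,254), with the odd square at (321,213) and the bars at (232,215) and (405,211). I'll measure the tray and piece tops here.

```bash
cat > m2.py <<'E'
from h import *
def rects(d,mask,z,lo=150):
    for c in cv2.findContours(mask,cv2.RETR_EXTERNAL,cv2.CHAIN_APPROX_NONE)[0]:
        if cv2.contourArea(c)<lo: continue
        w=cast(d,cv2.convexHull(c)[:,0],z).astype(np.float32); r=cv2.minAreaRect(w)
        print(cv2.boundingRect(c),'c',np.round(r[0],1),'size',np.round(r[1],1),'ang',round(r[2],1))
def show(f,box,card=True,vmin=120):
    d=load(f); x0,y0,x1,y1=box; hsv=cv2.cvtColor(d['image'],cv2.COLOR_RGB2HSV)
    roi=np.zeros(hsv.shape[:2],np.uint8); roi[y0:y1,x0:x1]=255
    if card:
        m=((hsv[...,1]>80)&(hsv[...,0]<30)).astype(np.uint8)*255&roi; rects(d,m,10,3000)
    m=((hsv[...,0]>=20)&(hsv[...,0]<32)&(hsv[...,1]>80)&(hsv[...,2]>vmin)).astype(np.uint8)*255&roi
    m=cv2.morphologyEx(m,cv2.MORPH_OPEN,np.ones((3,3)))
    m=cv2.morphologyEx(cv2.copyMakeBorder(m,20,20,20,20,0),cv2.MORPH_CLOSE,np.ones((15,15)))[20:-20,20:-20]
    cv2.imwrite('pics/m.png',m); rects(d,m,40)
E
python3 - <<'E'
from m2 import *
d=load('w1');hsv=cv2.cvtColor(d['image'],cv2.COLOR_RGB2HSV)
for p in [(305,205),(345,170),(232,188),(230,183),(375,375),(313,232),(320,188),(311,215)]: print(p,hsv[p[1],p[0]])
show('w1',(180,150,460,265))
# tray corners clicked
print(cast(d,[(193,160),(445,163),(435,254),(201,251)],10).round(1))
print('top view odd',cast(load('top0'),[(346,272)],40))
E
```

```text
(305, 205) [ 23 110 167]
(345, 170) [ 17 110 155]
(232, 188) [ 21 115 169]
(230, 183) [ 17 101  83]
(375, 375) [ 34 133 132]
(313, 232) [ 23 111 167]
(320, 188) [ 17 112  82]
(311, 215) [ 23 115 146]
(193, 162, 251, 93) c [460.1   7.4] size [257.6  97.3] ang 89.1
(299, 193, 44, 42) c [457.4   9.9] size [40.4 40.3] ang 87.2
(217, 187, 27, 62) c [461.9 -78.9] size [26.1 62.3] ang 86.1
(389, 182, 33, 62) c [457.6  92.5] size [24.6 61.3] ang 86.9
[[ 408.4 -119.2]
 [ 411.6  137.3]
 [ 510.3  137.3]
 [ 506.6 -121.4]]
top view odd [[454.58206057  11.39874058]]
```

Two views agree on the odd piece to within 3 mm, at about (457,10), and the tray yaw is about -0.8°. Descending and gripping.

Emit:
{"name": "servo_tool", "arguments": {
  "rows": [
    [0.7,0.1,0.1,4,0,0,0],
    [0.7,0,0,4,0,0,0],
    [0.7,0,0,4,0,0,0],
    [0.7,0,0,3,0,0,0],
    [0.7,0,0,2,0,0,0],
    [0.7,0,0,1.4,0,0,0],
    [0.7,0,0,0,0,0,0],
    [0.7,0,0,0,0,0,0]
  ]
}}

```text
clock: 3.05
position: [458.2, 9.7, 21.8]
ee_rot: [0.0, 1.0, -0.0, 0.0]
contact_force: [0.9, -0.1, 0.3]
gripper_width: 59.7
```

Emit:
{"name": "servo_tool", "arguments": {
  "rows": [
    [0.3,0,0,0,0,0,0],
    [0.3,0,0,0,0,0,0],
    [0.3,0,0,0,0,0,0],
    [0.3,0,0,0,0,0,0],
    [0.3,0,0,0,0,0,0],
    [0.3,0,0,0,0,0,0]
  ]
}}

```text
clock: 3.65
position: [458.0, 10.5, 21.5]
ee_rot: [-0.0, 1.0, 0.0, 0.0]
contact_force: [1.0, -0.3, -0.5]
gripper_width: 25.4
```

The width is 25 mm where 44 was expected, so I'll look before going on.

Run:
```python
from h import *
a=grab('side','s1')['image'][150:330,280:460]; b=grab('wrist','w2')['image']
o=np.zeros((480,800,3),np.uint8); o[:400,:400]=cv2.resize(a,(400,400)); o[:300,400:]=cv2.resize(b,(400,300)); cv2.imwrite('pics/v4.png',o[:,:,::-1])
```

```text
(no output)
```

View pics/v4.png

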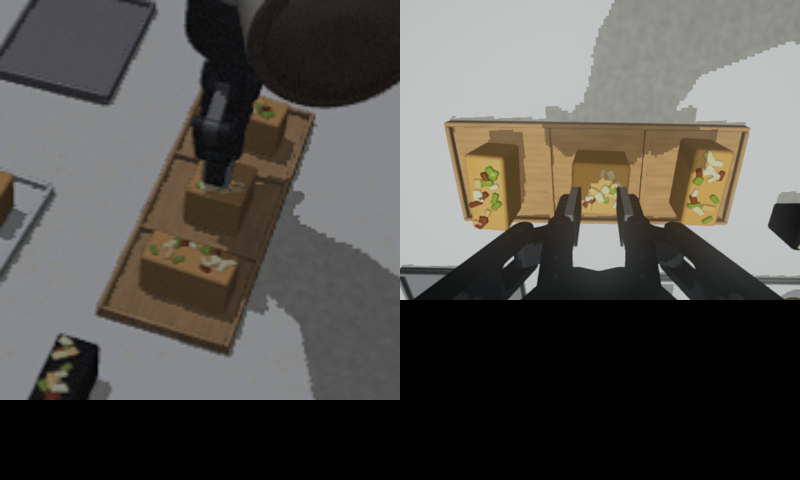

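The jaws look as if they sit above the piece rather than around it: the tips are at about (575,190) and (622,190) in the wrist view. I'll triangulate the fingertips from the two views.

Run:
```python
from h import *
s=load('s1'); w=load('w2'); st=read_state(); print(st['position'],st['gripper_width'],st['contact_force'])
a=s['image'][190:270,330:430]; b=w['image'][230:400,230:410]
o=np.zeros((560,800,3),np.uint8); o[:320,:400]=cv2.resize(a,(400,320)); o[:378,400:]=cv2.resize(b,(400,378)); cv2.imwrite('pics/v5.png',o[:,:,::-1])
E=np.array(w['extrinsics']);print('wcam',E[:3,3].round(1))
for z in (10,25,40,55,70,85): print(z,'side tip',cast(s,[(376.8,234.6)],z).round(1),'wrist tips',cast(w,[(277,303),(355,303)],z).round(1).tolist())
```

```text
[458.00214825  10.43153591  21.41205737] 25.282953512207023 [ 0.33405061 -0.86145398  0.29413072]
wcam [375.5   9.4 191.6]
10 side tip [[463.4  -4.8]] wrist tips [[472.6, -14.3], [472.6, 30.7]]
25 side tip [[460.8   9.8]] wrist tips [[464.6, -12.3], [464.6, 29.0]]
40 side tip [[458.2  24.5]] wrist tips [[456.5, -10.4], [456.6, 27.2]]
55 side tip [[455.6  39.1]] wrist tips [[448.5, -8.4], [448.5, 25.4]]
70 side tip [[453.   53.7]] wrist tips [[440.5, -6.5], [440.5, 23.7]]
85 side tip [[450.4  68.3]] wrist tips [[432.5, -4.5], [432.5, 21.9]]
```

View pics/v5.png

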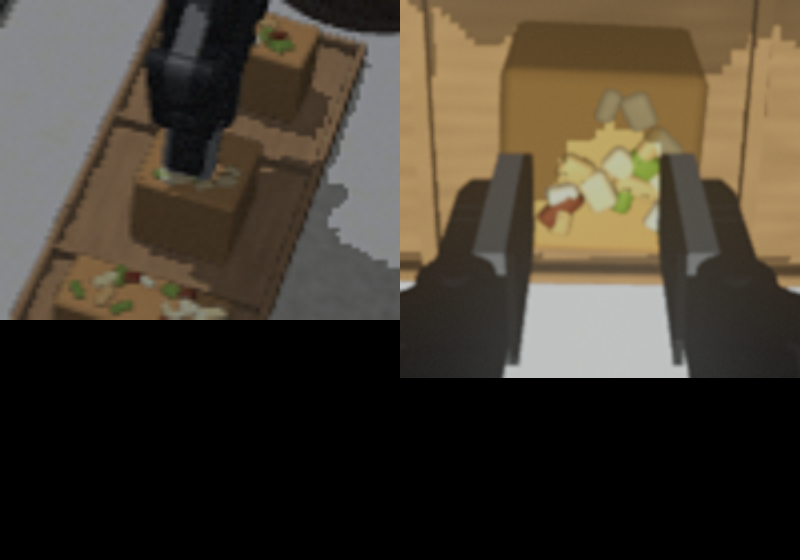

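The gap between the fingers (25 mm over about 58 px) puts the tips at z of roughly 45–57 mm. That is just above the piece and about 40 mm higher than the reported TCP implies. The width (nothing gripped) and the zero force both agree with this, so I trust the pictures over the stated tip offset. I'll reopen, go down in small steps and watch the force.

Emit:
{"name": "servo_tool", "arguments": {
  "rows": [
    [0.7,0,0,0,0,0,0],
    [0.7,0,0,0,0,0,0],
    [0.7,0,0,0,0,0,0],
    [0.7,0,0,0,0,0,0],
    [0.7,0,0,0.6,0,0,0],
    [0.7,0,0,0.6,0,0,0],
    [0.7,0,0,0.6,0,0,0],
    [0.7,0,0,0.2,0,0,0],
    [0.7,0,0,0,0,0,0]
  ]
}}

```text
clock: 4.65
position: [457.6, 10.3, 0.8]
ee_rot: [-0.0, 1.0, -0.0, -0.001]
contact_force: [-0.5, 0.7, -0.1]
gripper_width: 59.7
```

Run:
```python
from h import *
a=grab('side','s2')['image'][170:270,320:440]; b=grab('wrist','w3')['image'][180:420,180:460]
print(read_state()['position'],read_state()['gripper_width'])
o=np.zeros((400,800,3),np.uint8); o[:333,:400]=cv2.resize(a,(400,333)); o[:343,400:]=cv2.resize(b,(400,343)); cv2.imwrite('pics/v6.png',o[:,:,::-1])
```

```text
[458.0597304   10.41407538   1.33540757] 59.85249937854252
```

View pics/v6.png

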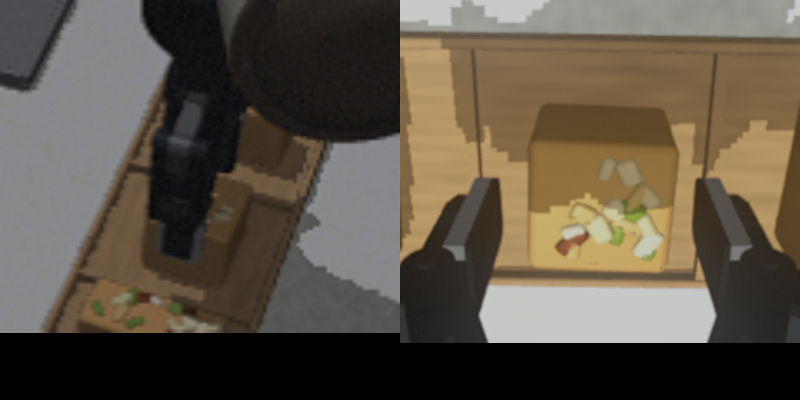

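The fingers now straddle the square with even gaps, tips at about z = 30 mm, and there is no contact at reported TCP z = 1. That confirms the roughly 40 mm offset. I'll go 13 mm lower and close.

Emit:
{"name": "servo_tool", "arguments": {
  "rows": [
    [0.7,0,0,0.5,0,0,0],
    [0.7,0,0,0.5,0,0,0],
    [0.7,0,0,0.3,0,0,0],
    [0.7,0,0,0,0,0,0],
    [0.3,0,0,0,0,0,0],
    [0.3,0,0,0,0,0,0],
    [0.3,0,0,0,0,0,0],
    [0.3,0,0,0,0,0,0],
    [0.3,0,0,0,0,0,0],
    [0.3,0,0,0,0,0,0]
  ]
}}

```text
clock: 5.75
position: [458.4, 10.5, -11.3]
ee_rot: [-0.0, 1.0, 0.0, 0.0]
contact_force: [0.4, 1.4, 4.2]
gripper_width: 42.9
```

Run:
```python
from h import *
s=load('s2')
for z in (20,30,40): print(z,cast(s,[(374,246.5)],z).round(1))
s=grab('side','s3')
```

```text
20 [[458.6  33.3]]
30 [[456.9  42.6]]
40 [[455.2  51.9]]
```

Gripped at 42.9 mm. Lifting and carrying to the returns tray.

Emit:
{"name": "servo_tool", "arguments": {
  "rows": [
    [0.3,0,0,-1,0,0,0],
    [0.3,0,0,-2,0,0,0],
    [0.3,0,0,-3,0,0,0],
    [0.3,0,0,-2,0,0,0],
    [0.3,0,0,-1,0,0,0],
    [0.3,0,0,0,0,0,0],
    [0.3,-1,-1,0,0,0,0],
    [0.3,-2.2,-2,0,0,0,0],
    [0.3,-2.2,-2,0,0,0,0],
    [0.3,-2.2,-2,0,0,0,0],
    [0.3,-2.2,-2,0,0,0,0]
  ]
}}

```text
clock: 6.9
position: [556.2, -81.2, 76.4]
ee_rot: [0.0, 1.0, -0.0, -0.002]
contact_force: [0.5, 0.7, -0.3]
gripper_width: 42.7
```

Emit:
{"name": "servo_tool", "arguments": {
  "rows": [
    [0.3,-2.2,-2,0,0,0,0],
    [0.3,-2.2,-2,0,0,0,0],
    [0.3,-2,-1.4,0,0,0,0],
    [0.3,-1,-1,0,0,0,0],
    [0.3,0,0,0,0,0,0],
    [0.3,0,0,0,0,0,0]
  ]
}}

```text
clock: 7.5
position: [628.9, -144.1, 76.2]
ee_rot: [0.0, 1.0, 0.0, -0.002]
contact_force: [-1.1, 0.1, -0.3]
gripper_width: 43.0
```

Run:
```python
from m2 import *
d=grab('top','top1'); hsv=cv2.cvtColor(d['image'],cv2.COLOR_RGB2HSV)
b=grab('wrist','w4')['image']; a=grab('side','s4')['image'][60:330,160:520]
o=np.zeros((300,800,3),np.uint8); o[:,:400]=cv2.resize(a,(400,300)); o[:,400:]=cv2.resize(b,(400,300)); cv2.imwrite('pics/v7.png',o[:,:,::-1])
```

```text
(no output)
```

View pics/v7.png

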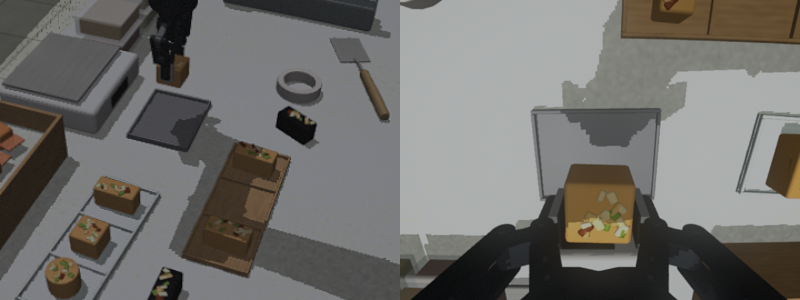

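The square is held level above the returns tray, which spans about (533,108) to (660,200) in the right-hand view, and its old place is empty. Lowering.

Emit:
{"name": "servo_tool", "arguments": {
  "rows": [
    [0.3,0,0,1,0,0,0],
    [0.3,0,0,2.5,0,0,0],
    [0.3,0,0,2.5,0,0,0],
    [0.3,0,0,1.4,0,0,0],
    [0.3,0,0,0.6,0,0,0],
    [0.3,0,0,0.4,0,0,0],
    [0.3,0,0,0.2,0,0,0],
    [0.3,0,0,0.1,0,0,0],
    [0.3,0,0,0,0,0,0]
  ]
}}

```text
clock: 8.55
position: [630.6, -143.6, -7.9]
ee_rot: [-0.0, 1.0, -0.0, 0.001]
contact_force: [-0.3, -0.0, -0.4]
gripper_width: 42.8
```

Emit:
{"name": "servo_tool", "arguments": {
  "rows": [
    [0.3,0,0,0.1,0,0,0],
    [0.3,0,0,0,0,0,0]
  ]
}}

```text
clock: 8.75
position: [630.2, -143.6, -9.3]
ee_rot: [-0.0, 1.0, 0.0, 0.0]
contact_force: [0.6, -0.8, -0.4]
gripper_width: 43.2
```

Emit:
{"name": "servo_tool", "arguments": {
  "rows": [
    [0.3,0,0,0.1,0,0,0],
    [0.3,0,0,0,0,0,0]
  ]
}}

```text
clock: 8.95
position: [630.0, -143.5, -10.7]
ee_rot: [-0.0, 1.0, 0.0, -0.0]
contact_force: [-0.2, -0.2, 0.0]
gripper_width: 43.2
```

Emit:
{"name": "servo_tool", "arguments": {
  "rows": [
    [0.3,0,0,0.1,0,0,0],
    [0.3,0,0,0,0,0,0]
  ]
}}

```text
clock: 9.15
position: [630.2, -143.6, -11.2]
ee_rot: [-0.0, 1.0, -0.0, 0.0]
contact_force: [-0.3, -0.0, 1.0]
gripper_width: 43.2
```

Emit:
{"name": "servo_tool", "arguments": {
  "rows": [
    [0.3,0,0,0.06,0,0,0],
    [0.3,0,0,0,0,0,0],
    [0.55,0,0,0,0,0,0],
    [0.6,0,0,0,0,0,0],
    [0.7,0,0,0,0,0,0],
    [0.7,0,0,0,0,0,0],
    [0.7,0,0,0,0,0,0]
  ]
}}

```text
clock: 9.85
position: [630.0, -143.6, -12.4]
ee_rot: [-0.0, 1.0, -0.0, -0.0]
contact_force: [1.0, 0.1, -0.6]
gripper_width: 59.7
```

Emit:
{"name": "servo_tool", "arguments": {
  "rows": [
    [0.7,0,0,-1,0,0,0],
    [0.7,0,0,-2,0,0,0],
    [0.7,0,0,-3,0,0,0],
    [0.7,0,0,-4,0,0,0],
    [0.7,0,0,-4,0,0,0],
    [0.6,0,3,-2,0,0,0],
    [0.6,0,4,0,0,0,0],
    [0.6,0,4,0,0,0,0],
    [0.6,0,4,0,0,0,0],
    [0.6,0,4,0,0,0,0],
    [0.6,0,3,0,0,0,0],
    [0.6,0,0,0,0,0,0]
  ]
}}

```text
clock: 11.05
position: [630.1, 80.1, 148.7]
ee_rot: [-0.002, 1.0, 0.0, 0.001]
contact_force: [-0.1, -0.8, 0.3]
gripper_width: 51.4
```

Run:
```python
from m2 import *
s=read_state(); print(s['position'],s['clock'],s['contact_force'])
d=grab('wrist','w5'); grab('top','top2')
cv2.imwrite('pics/v8.png',d['image'][:,:,::-1])
```

```text
[630.14566694  80.07712429 148.69816567] 11.05 [-0.14260751 -0.84051874  0.25485984]
```

View pics/v8.png

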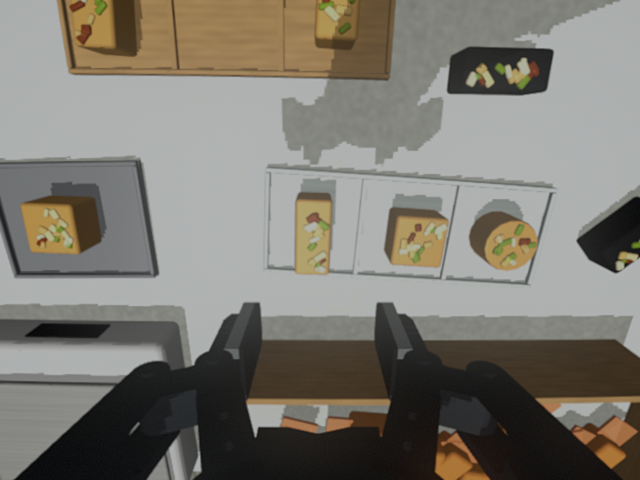

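The square stands flat in the returns tray at (60,225). The spare long bar is in the stock tray at (313,240). Measuring it now.

Run:
```python
from m2 import *
d=load('w5')
show('w5',(280,195,350,290),False,150)
print(cast(d,[(297,206),(331,206),(328,274),(296,273)],40).round(1).tolist())
hsv=cv2.cvtColor(d['image'],cv2.COLOR_RGB2HSV)
for r in (198,202,206,212,240,270): print(r,[tuple(hsv[r,c]) for c in (300,325)])
print('top'); d=load('top2'); hsv=cv2.cvtColor(d['image'],cv2.COLOR_RGB2HSV)
print('stock edges',cast(load('w5'),[(267,166),(555,186),(529,284),(264,268)],10).round(1).tolist())
```

```text
(297, 202, 32, 72) c [637.1  74.4] size [25.3 61.9] ang 89.2
[[609.5, 62.1], [609.4, 89.5], [668.9, 87.9], [668.1, 60.4]]
198 [(np.uint8(16), np.uint8(84), np.uint8(103)), (np.uint8(17), np.uint8(78), np.uint8(92))]
202 [(np.uint8(21), np.uint8(106), np.uint8(176)), (np.uint8(18), np.uint8(117), np.uint8(168))]
206 [(np.uint8(24), np.uint8(97), np.uint8(176)), (np.uint8(23), np.uint8(103), np.uint8(175))]
212 [(np.uint8(24), np.uint8(97), np.uint8(177)), (np.uint8(23), np.uint8(104), np.uint8(176))]
240 [(np.uint8(24), np.uint8(97), np.uint8(176)), (np.uint8(22), np.uint8(106), np.uint8(176))]
270 [(np.uint8(24), np.uint8(96), np.uint8(175)), (np.uint8(23), np.uint8(66), np.uint8(171))]
top
stock edges [[581.1, 35.0], [596.6, 289.4], [692.1, 284.8], [676.1, 28.2]]
```

The bar is at about (637,74.5) with yaw about -1.6°. The top view gives the same within its usual 2–3 mm bias against the wrist view. Going down to grip.

Emit:
{"name": "servo_tool", "arguments": {
  "rows": [
    [0.55,-0.7,-0.6,1,0,0,0],
    [0.55,0,0,3,0,0,1.6],
    [0.55,0,0,4,0,0,0],
    [0.55,0,0,3,0,0,0],
    [0.55,0,0,2,0,0,0],
    [0.55,0,0,1.5,0,0,0],
    [0.55,0,0,0.8,0,0,0],
    [0.55,0,0,0.5,0,0,0],
    [0.55,0,0,0,0,0,0],
    [0.55,0,0,0,0,0,0]
  ]
}}

```text
clock: 12.15
position: [637.8, 70.6, -9.2]
ee_rot: [0.014, 1.0, 0.0, 0.001]
contact_force: [-0.3, -0.1, -0.3]
gripper_width: 47.0
```

Emit:
{"name": "servo_tool", "arguments": {
  "rows": [
    [0.2,0,0,0,0,0,0],
    [0.2,0,0,0,0,0,0],
    [0.2,0,0,0,0,0,0],
    [0.2,0,0,0,0,0,0],
    [0.2,0,0,0,0,0,0],
    [0.2,0,0,0,0,0,0]
  ]
}}

```text
clock: 12.75
position: [638.0, 70.9, -8.8]
ee_rot: [0.013, 1.0, 0.0, 0.001]
contact_force: [-0.8, 0.8, 6.6]
gripper_width: 29.0
```

Gripped at 29 mm. Lifting and carrying to above the empty place, with the tool turned to the gift tray's yaw.

Emit:
{"name": "servo_tool", "arguments": {
  "rows": [
    [0.2,0,0,-1,0,0,0],
    [0.2,0,0,-2,0,0,0],
    [0.2,0,0,-3,0,0,0],
    [0.2,0,0,-2,0,0,0],
    [0.2,0,0,-1,0,0,-0.7],
    [0.2,1.2,-0.4,0,0,0,0],
    [0.2,2.5,-0.9,0,0,0,0],
    [0.2,2.5,-0.9,0,0,0,0],
    [0.2,2.5,-0.9,0,0,0,0],
    [0.2,2.5,-0.9,0,0,0,0],
    [0.2,2.5,-0.9,0,0,0,0],
    [0.2,2.5,-0.9,0,0,0,0]
  ]
}}

```text
clock: 13.95
position: [472.2, 14.3, 79.2]
ee_rot: [0.008, 1.0, -0.0, -0.001]
contact_force: [-0.0, -0.0, -0.7]
gripper_width: 29.0
```

Emit:
{"name": "servo_tool", "arguments": {
  "rows": [
    [0.2,1.4,-0.7,0,0,0,0],
    [0.2,0,0,0,0,0,0],
    [0.2,0,0,0,0,0,0],
    [0.2,0,0,0,0,0,0]
  ]
}}

```text
clock: 14.35
position: [461.0, 8.5, 79.8]
ee_rot: [0.008, 1.0, 0.0, 0.0]
contact_force: [0.1, 0.1, -0.5]
gripper_width: 28.9
```

Run:
```python
from m2 import *
s=read_state(); print(s['position'],s['ee_rot'].round(4),s['clock'],s['gripper_width'])
d=grab('wrist','w6'); print(np.array(d['extrinsics'])[:3,3])
cv2.imwrite('pics/v9.png',d['image'][:,:,::-1])
```

```text
[461.00459155   8.53816413  79.80109398] [7.5e-03 1.0e+00 0.0e+00 3.0e-04] 14.35 28.85773508266905
[378.42253252   8.72344836 249.95060873]
```

View pics/v9.png

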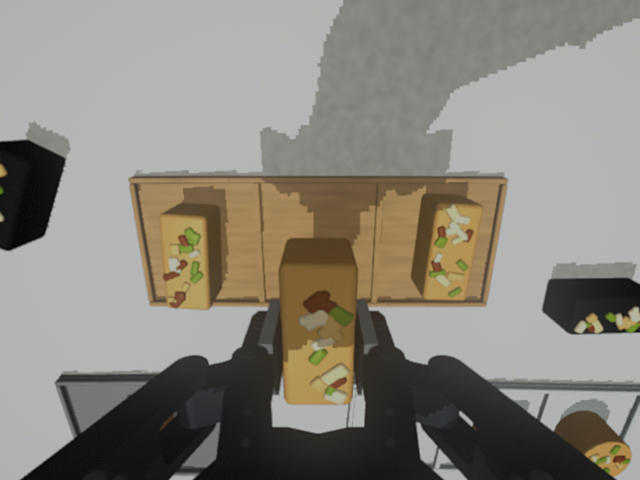

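The bar is held straight over the middle place. Tray corners are at about (132,177), (506,179), (487,304) and (150,305), and the held bar's top runs from (282,266)–(356,264) to (286,403)–(354,403). Working out the residuals.

Run:
```python
from m2 import *
d=load('w6'); hsv=cv2.cvtColor(d['image'],cv2.COLOR_RGB2HSV)
m=((hsv[...,1]>60)&(hsv[...,0]<30)).astype(np.uint8)*255; m[:170]=0; m[310:]=0; m[:,:120]=0; m[:,515:]=0
c=max(cv2.findContours(m,cv2.RETR_EXTERNAL,cv2.CHAIN_APPROX_NONE)[0],key=cv2.contourArea)
w=cast(d,c[:,0],10).astype(np.float32); r=cv2.minAreaRect(w); print('tray',r)
p=cast(d,[(132,177),(506,179),(487,304),(150,305)],10); print(p.round(1).tolist(),p.mean(0))
# front rim outer line & rib bases
f=w[w[:,0]<np.median(w[:,0])]
line=[(w[(abs(w[:,1]-y)<2),0].min().round(1)) for y in (-110,-80,-50,70,100,125)]; print('low-x edge',line)
b=cast(d,[(282,266),(356,264),(354,403),(286,403)],128.6); print('held',b.round(1).tolist(),b.mean(0))
print('ribs mid z10',cast(d,[(262,300),(260,185),(372,300),(377,185)],10).round(1).tolist())
col=hsv[:,320]; print([(i,*map(int,col[i])) for i in range(234,274,3)])
print([(i,*map(int,hsv[i,300])) for i in range(394,412,2)])
```

```text
tray ((461.3416748046875, 7.35888671875), (258.9483947753906, 101.39068603515625), 89.17730712890625)
[[409.2, -118.3], [414.6, 136.5], [510.1, 136.7], [506.8, -122.5]] [460.18529089   8.1083321 ]
low-x edge [np.float32(409.4), np.float32(410.0), np.float32(409.9), np.float32(412.5), np.float32(412.8), np.float32(413.1)]
held [[427.8, -5.4], [427.4, 22.1], [492.1, 22.6], [491.7, -6.8]] [459.73517209   8.11414991]
ribs mid z10 [[503.6, -35.7], [416.4, -31.2], [504.9, 47.9], [417.6, 48.4]]
[(234, 17, 125, 106), (237, 17, 128, 100), (240, 17, 154, 83), (243, 17, 152, 84), (246, 17, 146, 84), (249, 18, 155, 84), (252, 18, 160, 83), (255, 18, 155, 84), (258, 18, 162, 82), (261, 17, 156, 85), (264, 18, 156, 100), (267, 18, 156, 119), (270, 18, 153, 125), (273, 18, 153, 127)]
[(394, 20, 133, 178), (396, 20, 132, 178), (398, 20, 133, 178), (400, 20, 135, 178), (402, 19, 140, 177), (404, 16, 64, 172), (406, 90, 3, 179), (408, 75, 3, 179), (410, 70, 4, 179)]
```

The bar is within 1 mm of the place centre and parallel to the tray (0.86° against 0.9°). Lowering slowly.

Emit:
{"name": "servo_tool", "arguments": {
  "rows": [
    [0.2,0,0,1,0,0,0],
    [0.2,0,0,2.5,0,0,0],
    [0.2,0,0,2.5,0,0,0],
    [0.2,0,0,1.4,0,0,0],
    [0.2,0,0,0.6,0,0,0],
    [0.2,0,0,0.3,0,0,0],
    [0.2,0,0,0.2,0,0,0],
    [0.2,0,0,0.1,0,0,0],
    [0.2,0,0,0,0,0,0],
    [0.2,0,0,0,0,0,0]
  ]
}}

```text
clock: 15.4
position: [460.4, 8.3, -5.7]
ee_rot: [0.008, 1.0, 0.0, 0.001]
contact_force: [-0.2, 0.3, -0.5]
gripper_width: 29.3
```

Emit:
{"name": "servo_tool", "arguments": {
  "rows": [
    [0.2,0,0,0.1,0,0,0],
    [0.2,0,0,0,0,0,0]
  ]
}}

```text
clock: 15.6
position: [460.1, 8.2, -7.0]
ee_rot: [0.008, 1.0, 0.0, 0.0]
contact_force: [0.0, -0.5, 0.1]
gripper_width: 29.1
```

Emit:
{"name": "servo_tool", "arguments": {
  "rows": [
    [0.2,0,0,0.1,0,0,0],
    [0.2,0,0,0,0,0,0]
  ]
}}

```text
clock: 15.8
position: [459.9, 8.1, -8.3]
ee_rot: [0.008, 1.0, -0.0, -0.0]
contact_force: [0.3, 0.5, -1.1]
gripper_width: 28.4
```

Emit:
{"name": "servo_tool", "arguments": {
  "rows": [
    [0.2,0,0,0.08,0,0,0],
    [0.2,0,0,0,0,0,0]
  ]
}}

```text
clock: 16.0
position: [460.1, 8.2, -8.8]
ee_rot: [0.008, 1.0, -0.0, 0.0]
contact_force: [-1.0, -0.0, 2.4]
gripper_width: 29.1
```

Contact is at 2.4 N, at the same height as the grasp. Releasing gently and retreating.

Emit:
{"name": "servo_tool", "arguments": {
  "rows": [
    [0.2,0,0,0.03,0,0,0],
    [0.36,0,0,0,0,0,0],
    [0.42,0,0,0,0,0,0],
    [0.5,0,0,0,0,0,0],
    [0.5,0,0,0,0,0,0],
    [0.5,0,0,-1,0,0,0],
    [0.5,0,0,-2,0,0,0],
    [0.5,0,0,-4,0,0,0],
    [0.5,0,0,-5,0,0,0],
    [0.5,0,0,-5,0,0,0],
    [0.5,0,0,-5,0,0,0],
    [0.5,0,0,0,0,0,0]
  ]
}}

```text
clock: 17.2
position: [464.4, 8.9, 219.1]
ee_rot: [0.007, 1.0, 0.002, 0.008]
contact_force: [0.3, 0.5, -0.2]
gripper_width: 42.6
```

Run:
```python
from m2 import *
s=read_state(); print(s['position'],s['clock'],s['gripper_width'])
d=grab('wrist','w7'); grab('top','top3'); cv2.imwrite('pics/v10.png',d['image'][:,:,::-1])
show('w7',(180,150,460,265))
print('before'); show('w1',(180,150,460,265))
```

```text
[464.40495256   8.93811039 219.112586  ] 17.2 42.61316709479918
(194, 152, 246, 88) c [459.4   7.4] size [257.2  96. ] ang 89.1
(219, 176, 27, 61) c [461.5 -78.4] size [25.8 62.4] ang 86.3
(304, 172, 26, 61) c [458.8   7.2] size [25.8 61.5] ang 89.1
(387, 169, 31, 60) c [456.9  92.6] size [25.  60.3] ang 86.8
before
(193, 162, 251, 93) c [460.1   7.4] size [257.6  97.3] ang 89.1
(299, 193, 44, 42) c [457.4   9.9] size [40.4 40.3] ang 87.2
(217, 187, 27, 62) c [461.9 -78.9] size [26.1 62.3] ang 86.1
(389, 182, 33, 62) c [457.6  92.5] size [24.6 61.3] ang 86.9
```

View pics/v10.png

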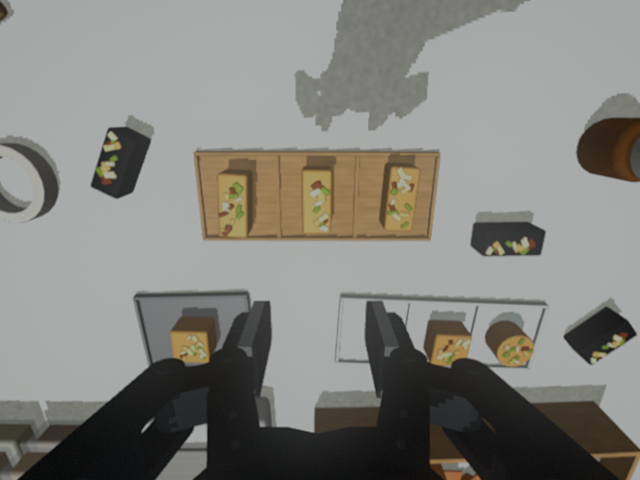

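The picture shows the new bar at (317,200) between the two untouched bars. The other bars' rectangles read about 2.5° off the tray's, so I'll check with line fits on the long edges.

Run:
```python
from m2 import *
for f,boxes in (('w7',[(212,180,252,233),(296,178,338,228),(380,172,424,226)]),('w6',[(155,222,215,300),(415,212,485,292)])):
    d=load(f); hsv=cv2.cvtColor(d['image'],cv2.COLOR_RGB2HSV)
    for x0,y0,x1,y1 in boxes:
        L=[];Rr=[]
        for y in range(y0,y1):
            h=hsv[y,x0:x1].astype(int); xs=np.where((h[:,0]>=20)&(h[:,2]>130)|(h[:,1]<70)&(h[:,2]>130)|(h[:,0]>35))[0]
            if len(xs)>8: L.append((x0+xs[0],y)); Rr.append((x0+xs[-1],y))
        out=[]
        for P in (L,Rr):
            w=cast(d,P,40).astype(np.float32); v=cv2.fitLine(w,cv2.DIST_HUBER,0,.01,.01).ravel(); out.append(round(float(np.degrees(np.arctan(v[1]/v[0]))),1))
        print(f,x0,out)
```

```text
w7 212 [-4.2, -4.8]
w7 296 [-1.6, -0.2]
w7 380 [-3.2, -4.3]
w6 155 [-4.6, -4.6]
w6 415 [-2.9, -2.2]
```

The other two bars sit at about -4.5° and -3°, and mine follows the tray at -0.9°. The job asks for parallel to the bars and there is plenty of time, so I'll re-grip and turn it about -2°. First I'll let the arm settle and read the pose.

Emit:
{"name": "servo_tool", "arguments": {
  "rows": [
    [0.5,0,0,0,0,0,0],
    [0.5,0,0,0,0,0,0],
    [0.5,0,0,3,0,0,0],
    [0.5,0,0,0,0,0,0],
    [0.5,0,0,0,0,0,0]
  ]
}}

```text
clock: 17.8
position: [459.5, 7.8, 179.9]
ee_rot: [0.008, 1.0, -0.001, -0.001]
contact_force: [-0.0, -0.7, 1.0]
gripper_width: 42.4
```

Run:
```python
from h import *
s=read_state(); print(s['position'],s['ee_rot'],s['joints'].round(2)); print(R.from_quat(s['ee_rot']).as_matrix().round(4))
```

```text
[459.54365697   7.80117309 179.93139246] [ 7.55430060e-03  9.99969980e-01 -8.76828075e-04 -1.48421978e-03] [ 0.37  0.13 -0.42  0.   -1.03 -1.96]
[[-0.9999  0.0151 -0.003 ]
 [ 0.0151  0.9999 -0.0017]
 [ 0.003  -0.0018 -1.    ]]
```

Emit:
{"name": "servo_tool", "arguments": {
  "rows": [
    [0.5,0,0,3,0,0,0],
    [0.5,0,0,4,0,0,0],
    [0.5,0,0,4,0,0,0],
    [0.5,0,0,3,0,0,0],
    [0.5,0,0,2,0,0,0],
    [0.5,0,0,1.5,0,0,0],
    [0.5,0,0,0.8,0,0,0],
    [0.5,0,0,0.4,0,0,0],
    [0.5,0,0,0,0,0,0],
    [0.5,0,0,0,0,0,0]
  ]
}}

```text
clock: 18.8
position: [460.8, 8.4, -5.5]
ee_rot: [0.008, 1.0, 0.0, 0.001]
contact_force: [0.2, 0.3, 0.2]
gripper_width: 42.8
```

Emit:
{"name": "servo_tool", "arguments": {
  "rows": [
    [0.2,0,0,0,0,0,0],
    [0.2,0,0,0,0,0,0],
    [0.2,0,0,0,0,0,0],
    [0.2,0,0,0,0,0,0],
    [0.2,0,0,0,0,0,0],
    [0.2,0,0,-0.2,0,0,0],
    [0.2,0,0,0,0,0,1],
    [0.2,0,0,0,0,0,1],
    [0.2,0,0,0,0,0,0],
    [0.2,0,0,0,0,0,0]
  ]
}}

```text
clock: 19.8
position: [459.8, 8.1, -4.5]
ee_rot: [0.025, 1.0, -0.0, -0.0]
contact_force: [0.5, -0.5, -1.4]
gripper_width: 28.8
```

Emit:
{"name": "servo_tool", "arguments": {
  "rows": [
    [0.2,0,0,0.1,0,0,0],
    [0.2,0,0,0,0,0,0],
    [0.2,0,0,0.06,0,0,0],
    [0.2,0,0,0,0,0,0]
  ]
}}

```text
clock: 20.2
position: [460.0, 8.2, -5.2]
ee_rot: [0.025, 1.0, -0.0, 0.0]
contact_force: [-2.3, 0.7, 6.5]
gripper_width: 28.8
```

Emit:
{"name": "servo_tool", "arguments": {
  "rows": [
    [0.2,0,0,0.05,0,0,0],
    [0.2,0,0,0,0,0,0],
    [0.2,0,0,0,0,0,0]
  ]
}}

```text
clock: 20.5
position: [460.0, 8.2, -5.2]
ee_rot: [0.025, 1.0, -0.0, 0.0]
contact_force: [-3.2, 0.2, 11.9]
gripper_width: 28.5
```

Seated, with the force at 11.9 N. I'll relieve it slightly, then release and retreat.

Emit:
{"name": "servo_tool", "arguments": {
  "rows": [
    [0.2,0,0,-0.07,0,0,0],
    [0.2,0,0,0,0,0,0],
    [0.36,0,0,0,0,0,0],
    [0.42,0,0,0,0,0,0],
    [0.5,0,0,0,0,0,0],
    [0.5,0,0,0,0,0,0],
    [0.5,0,0,-1,0,0,0],
    [0.5,0,0,-3,0,0,0],
    [0.5,0,0,-5,0,0,0],
    [0.5,0,0,-5,0,0,0],
    [0.5,0,0,-4,0,0,0],
    [0.5,0,0,0,0,0,0]
  ]
}}

```text
clock: 21.7
position: [464.0, 9.0, 181.3]
ee_rot: [0.025, 1.0, 0.002, 0.007]
contact_force: [0.6, 0.1, -0.1]
gripper_width: 42.7
```

Run:
```python
from m2 import *
s=read_state(); print(s['position'],s['clock'],s['gripper_width'],s['contact_force'])
d=grab('wrist','w8'); s=grab('side','s8'); cv2.imwrite('pics/v11.png',np.hstack([cv2.resize(d['image'],(400,300)),cv2.resize(s['image'][60:330,160:520],(400,300))])[:,:,::-1])
show('w8',(170,140,470,275))
```

```text
[463.95733967   9.03990404 181.30612131] 21.7 42.732136894194156 [ 0.55250821  0.07821213 -0.1067957 ]
(180, 153, 271, 104) c [459.5   7.3] size [257.4  97. ] ang 89.0
(207, 187, 32, 66) c [461.3 -78.3] size [26.  61.6] ang 86.1
(302, 178, 29, 68) c [458.2   7.1] size [26.1 62.3] ang 87.1
(395, 173, 33, 67) c [457.4  92.5] size [24.7 61. ] ang 86.8
```

View pics/v11.png

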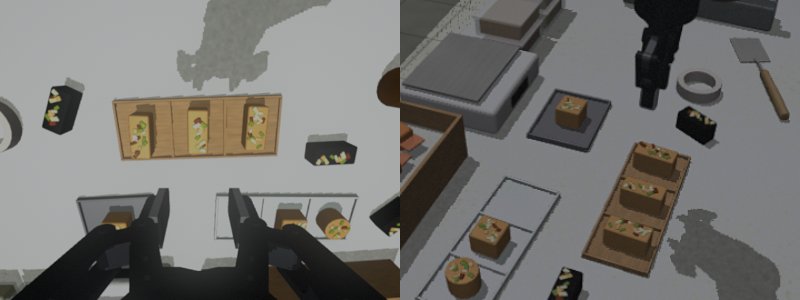

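All three bars are parallel and flat, the square is in the returns tray, and the arm is clear. Handing in.

```bash
python3 -c "
from bench import *
job_done()"
```

```text
the job is handed in; nothing more can be done
```

The square piece is now in the grey returns tray. The long bar from the stock tray is in the middle place of the gift tray. I handed the job in at about 22 s on the robot clock.

**Last checks (wrist camera, with a side view):**
- **Position:** the new bar's centre is at (458.2, 7.1) and the tray's is at (459.5, 7.3), so it is about 1 mm off centre.
- **Angle:** it reads 87.1°, against 86.1° and 86.8° for the other two bars.
- **Other bars:** each reads within about 1 mm of where it was before I started.
- **Flat and clear:** both moved pieces look flat, and the arm is touching nothing.

**What disagreed:**
- **Fingertip height:** the fingertips were about 40 mm higher than the stated tip offset and the reported TCP implied. My first grip closed on air above the square without contact. I then set the grasp heights from the pictures and the force readings.
- **Camera bias:** the top camera differed from the wrist camera by 2–3 mm, so I used the wrist camera for both picking and placing.
- **Second grip on the bar:** I first set the bar parallel to the tray, but the other two bars sit 2–3° off the tray. I gripped it again and turned it about 2° to match them. The highest force I read while seating it was about 12 N.

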